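Index the filter turret by feel and lock it

TASK

The turret of the bench filter unit stands at an unknown one of its clicks: nudge it round by its pins to the third click anticlockwise from the end stop that it meets when turned clockwise (seen from above), then push the black lock plunger fully home. Turn and press gently, never hard against the stop, and do not force the plunger where the turret blocks it. Leave the things standing round it alone.

Things in the scene. Friction and masses are not known exactly. Their poses are not given: they have to be found in the camera images.
- unit: Bench filter unit, fixed: white housing 206 x 184 x 46 mm with a round turret (diameter 180 mm, top face at height 60 mm) on top. Origin on the turret's vertical axis, at worktop height; z up; its -x side carries the lock plunger on a bracket. A push or squeeze of over 30 N on the unit, turret or plunger damages it. A hub cap (radius 20 mm) reaches height 71 mm.
- pin_ring (a point): On the turret axis, half-way up the pins (height 77 mm); fixed to the unit, does not turn. Six upright steel pins, diameter 10 mm, heights 60 to 93 mm, on a circle of radius 55 mm. At every click they stand at 30, 90, 150, 210, 270 and 330 degrees from the unit's +x axis (anticlockwise from above), so neither look nor pose tells which click it is at.
- turret_face (a point): On the turret axis at its top face, fixed to the unit. Six positions 60 degrees apart, a hard stop at the first (turning clockwise) and the last. It starts at the first, second or third; the fourth is wanted. A push of 4 to 8 N on a pin leaves a click; past 30 degrees it snaps by itself into the next and stays. At a stop it gives under 2 degrees and the force climbs steeply.
- plunger_top (a point): Centre of the flat top of the black lock plunger's round head, diameter 26 mm, 8 mm thick, 78 mm from the turret axis towards the unit's -x side. Height 105 mm when fully raised, 89 mm when fully home. It moves straight down with the plunger and stays where it is left.
- plunger (a joint): Travel of the lock plunger, m: 0 raised, 0.016 fully home (hard stop); starts 0 to 3 mm down. It slides down against a friction of about 5 N. Its 12 mm nose meets the turret at about 0.007 and is blocked there, except at the wanted position, where the socket under it is open. Over 15 N on it while blocked (travel under 0.009) damages the socket.
- beaker: Small clear glass beaker, diameter 45 mm, 58 mm high; origin at the centre of its foot. Leave alone.
- dropper_bottle: Amber dropper bottle, diameter 38 mm, 111 mm high; origin at the centre of its foot. Leave alone.
- cotton_cup: White plastic cup of cotton balls, diameter 56 mm, 50 mm high; origin at the centre of its foot. Leave alone.
- staining_jar: Square staining jar with a round white lid, 52 mm wide, 86 mm high; origin at the centre of its foot. Leave alone.
- bench_timer: White bench timer, 58 x 62 x 20 mm; origin at the centre of its underside. Leave alone.

How it is judged:
At the end, for the whole second after the job is handed in: The lock plunger is fully home (within 1.5 mm of its 16 mm travel), which only the turret's wanted position, three clicks anticlockwise from the clockwise stop, lets it reach (value of joint plunger above 0.0145 m); the robot touches nothing.
It fails at once if the unit, its turret or its plunger is pushed or squeezed with more than 30 N (contact force between any of the fingers, the arm and unit above 30 N).
It fails at once if the plunger is forced with more than 15 N where the turret blocks it (value of joint plunger below 0.009 m and contact force between any of the fingers, the arm and plunger above 15 N).
It fails at once if a thing standing round the unit is moved by more than 30 mm (distance of any of beaker, dropper_bottle, cotton_cup, staining_jar, bench_timer from where it was at the start of the episode above 0.03 m).
It also fails if it takes over 72 s, if anything falls off the work surface, if the arm or the gripper's body presses on something with over 40 N, if the wrist force passes 120 N, or if a joint passes its speed limit or range.

ROBOT

A 6-joint arm with a two-finger parallel gripper is mounted at the origin on a cart in front of the work surface, level with it; the furniture and walls round the work are solid. World frame = base frame: x ahead of the robot, y to its left, z up, the work surface at z = 0. Lengths are in m, angles in rad, forces in N, time in s.
With the tool pointing down it reaches from about 0.35 to 0.775 m from the base axis. Payload 5.5 kg.
Tool frame: the origin (TCP) lies on the centre line of the jaws, within the pads' length; the fingertips stand 11 mm ahead of it and the grasp point (between the pads) lies 8 mm behind it (env.nose_length is the distance from the TCP to the fingertips, in m); x points along the fingers, z is the direction in which the jaws open and shut, and the axes are right-handed (so a half turn about x gives the same grasp; the last joint's range is limited). The gripper opens to 85 mm and grips with 20 to 120 N. Pads are 22 mm wide; open, the fingers measure 114 mm over their backs; the gripper's body (76 mm by 85 mm) begins 54 mm behind the grasp point. The pads swing forward as they close: fully open they stand 13 mm farther back than shut.
Start: joints at [1.173, 0.313, 0.046, 1.304, 0, 1.431], TCP at [0.147, 0.556, 0.242] pointing down, gripper open.
Joint ranges: [-2.76, 2.76], [-0.86, 1.69], [-1.03, 1.26], [-2.2, 2.34], [-1.47, 1.5], [-3.14, 3.14]. Speed limits (rad/s): [2.57, 2.57, 3.14, 3.14, 3.14, 3.14].

INTERFACE

Orientations are given as a unit quaternion [w, x, y, z].
In Python, from workcell import env gives the robot as it stands. The module is installed in compiled form; this text tells all that it offers.
- The arm moves only by the tool step_arm, never from a script. Its argument "moves" is a list that holds one entry, the list of rows, each a list of 7 numbers: the turn, a rotation vector about the tool's x, y, z in rad, then the shift along the tool's x, y, z in m, then the opening, from 0 (shut) to 1 (fully open). In form: [[[rx, ry, rz, tx, ty, tz, grip], ...]]. A call has 1 to 12 rows; each row is the pose to reach, as a shift and turn from the pose measured when the call began, along the tool's axes at that moment; what a row does not reach only later rows make up. A row lasts 1/10 s, in which the tool goes at most 50 mm and 8.59 degrees, less where a joint would pass 70% of its speed; a pose out of reach is approached as far as the arm can. A call with a gripper value outside its range is refused whole. The fingers move at their own pace and stop on an object; "force" is the grip in N (left out, the last holds). Time passes only in rows, so rows that repeat a pose let the fingers close. It gives the time, the measured TCP pose, the force and the opening at its end, in the units of the state.
- env.get_state(): the state, without advancing time (a new reading comes with each control period).
- env.read_camera(name): name is "scene" or "top"; returns (picture, depth): 400x640x3 uint8, red, green, blue; 400x640 float32, m along the optical axis (not along the pixel's ray), 0 where there is no reading.
- env.get_calibration(name): a dict with "mtx" (3x3 intrinsics, pixels), "distortion" ([k1, k2, p1, p2, k3] as OpenCV has them; the pictures are not rectified), "camera_from_world" (4x4, takes a point from world to camera coordinates). Camera axes: x right, y down, z forward; pixel columns grow to the right and rows downward; lengths in m; the calibration is good to about 2 mm. A picture is of the moment at which its call begins. get_calibration takes no time and is no camera call.
- env.hand_in(): hands the job in, once; it reports no verdict.
Trained networks look in the newest picture that a camera, given by its name, has taken for a name from the list of things; names that differ only in an ending like _2 or _b are one class to them, and where a whole thing is asked for, a point or a joint stands for the part that bears it (a point fixed in the world has none). Each returns a list of dicts, best first, with "confidence" (0 to 1); they miss things now and then, are a little off and sometimes report something else, mostly with a low value. They report only what shows in the picture. A call takes as long as a camera call.
- env.boxes_of(camera, thing): "uv" ([column, row] in pixels, amid what is visible of it).
- env.silhouettes(camera, thing): "mask" (400x640 bool, what is visible of it) and "uv" ([column, row] in pixels, amid what is visible of it).
The state is a dict: "clock": time; "joint_pos": joint angles; "qvel": joint speeds; "tau": joint torques, N m; "tcp_pos": TCP position; "orientation": TCP orientation; "wrist_force": force on the tool from outside, world axes, zero at the start; "ft_torque": the same for the moment, N m; "finger_gap": finger opening in m.
Only numpy, scipy, OpenCV 4.12 (cv2) and the standard library are available. Lean on these libraries where they do the work, as an engineer would, in place of code of your own. Each camera call takes 0.05 s, during which the arm holds its last target.

## Working session

There is one attempt and no reset: what is moved stays moved. The work goes in short steps, Python scripts to look and compute and a tool call to move; the robot and the scene stay as the last step left them, time stands still between calls to the robot, and variables do not carry over. Pictures are saved under pics/ and viewed, and the job is handed in when it is done.

Besides the shell and the picture viewer there is one more tool, called as name([rows], argument=value, ...), one row to a line, values as JSON. step_arm: Moves the arm, as the interface text tells. Its arguments: {"type":"object","properties":{"moves":{"type":"array","items":{"type":"array","items":{"type":"array","items":{"type":"number"}}}},"force":{"type":"number"}},"required":["moves"]}

```bash
mkdir -p pics; cat > h.py <<'E'
from workcell import env
import numpy as np, cv2
def cal(n):
    c=env.get_calibration(n); return np.array(c['mtx'],float),np.array(c['distortion'],float),np.array(c['camera_from_world'],float)
def ray(n,uv):
    K,D,T=cal(n); p=cv2.undistortPoints(np.array([[uv]],float),K,D)[0,0]
    R=T[:3,:3];o=-R.T@T[:3,3]; return o,R.T@np.array([p[0],p[1],1.])
def at_z(n,uv,z):
    o,d=ray(n,uv); return o+d*(z-o[2])/d[2]
def dep(n,uv,d):
    o,r=ray(n,uv); return o+r*d
def proj(n,P):
    K,D,T=cal(n); P=np.atleast_2d(np.array(P,float)); return cv2.projectPoints(P,cv2.Rodrigues(T[:3,:3])[0],T[:3,3],K,D)[0][:,0]
E
python3 - <<'E'
from h import *
for n in ('top','scene'):
    im,d=env.read_camera(n); cv2.imwrite(f'pics/{n}0.png',im[:,:,::-1]); np.save(f'{n}0.npy',d)
    for t in ('unit','plunger_top','pin_ring','turret_face','plunger','beaker','dropper_bottle','cotton_cup','staining_jar','bench_timer'):
        r=env.boxes_of(n,t); 
        print(n,t,[(np.round(q['uv']).tolist(),round(q['confidence'],2)) for q in r[:3]])
s=env.get_state(); print({k:np.round(v,3).tolist() for k,v in s.items()}, env.nose_length)
E
```

```text
top unit [([252.0, 160.0], 0.87), ([403.0, 235.0], 0.5)]
top plunger_top []
top pin_ring [([256.0, 158.0], 0.85)]
top turret_face [([253.0, 158.0], 0.67)]
top plunger [([252.0, 178.0], 0.54)]
top beaker [([225.0, 249.0], 0.51)]
top dropper_bottle []
top cotton_cup []
top staining_jar [([402.0, 233.0], 0.53)]
top bench_timer [([257.0, 245.0], 0.6)]
scene unit [([302.0, 159.0], 0.88)]
scene plunger_top [([292.0, 145.0], 0.43)]
scene pin_ring [([297.0, 155.0], 0.84)]
scene turret_face [([300.0, 155.0], 0.82)]
scene plunger [([288.0, 146.0], 0.6), ([336.0, 287.0], 0.46)]
scene beaker []
scene dropper_bottle [([288.0, 230.0], 0.85)]
scene cotton_cup [([383.0, 306.0], 0.63), ([289.0, 144.0], 0.21)]
scene staining_jar [([333.0, 285.0], 0.96)]
scene bench_timer [([229.0, 196.0], 0.93)]
{'clock': 1.1, 'joint_pos': [1.173, 0.313, 0.046, 1.304, -0.0, 1.431], 'qvel': [0.0, 0.0, -0.001, -0.001, -0.001, -0.003], 'tau': [0.001, -48.047, 29.882, 0.0, -0.0, 0.0], 'tcp_pos': [0.147, 0.556, 0.242], 'orientation': [0.56, -0.432, 0.56, 0.432], 'wrist_force': [-0.096, 0.214, -0.168], 'ft_torque': [0.003, -0.015, 0.018], 'finger_gap': 0.085} 0.011
```

View pics/top0.png

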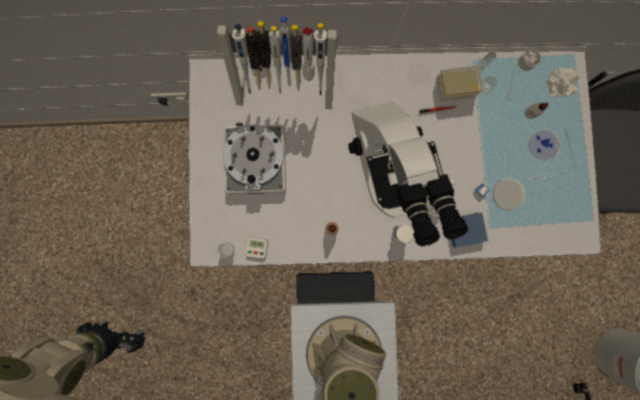

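View pics/scene0.png

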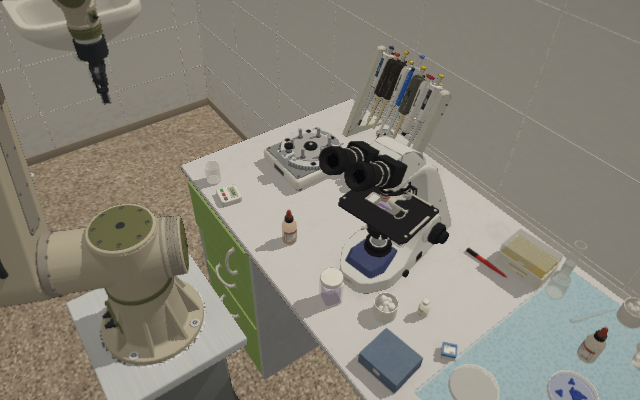

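```bash
python3 - <<'E'
from h import *
a=cv2.imread('pics/top0.png')[110:205,205:305]; b=cv2.imread('pics/scene0.png')[115:195,255:355]
cv2.imwrite('pics/z0.png',np.hstack([cv2.resize(a,(400,380),interpolation=3)[:320],cv2.resize(b,(400,320),interpolation=3)]))
cv2.imwrite('pics/z0b.png',cv2.resize(a,(600,570),interpolation=2))
cv2.imwrite('pics/z0c.png',cv2.resize(b,(750,600),interpolation=2))
for n in('top','scene'):
    K,D,T=cal(n); print(np.round(K,1).tolist(),np.round(-T[:3,:3].T@T[:3,3],3))
E
```

```text
[[420.2, 0.0, 320.6], [0.0, 420.2, 194.4], [0.0, 0.0, 1.0]] [0.393 0.06  1.291]
[[514.3, 0.0, 314.6], [0.0, 514.3, 197.6], [0.0, 0.0, 1.0]] [-0.088 -0.732  1.006]
```

View pics/z0b.png

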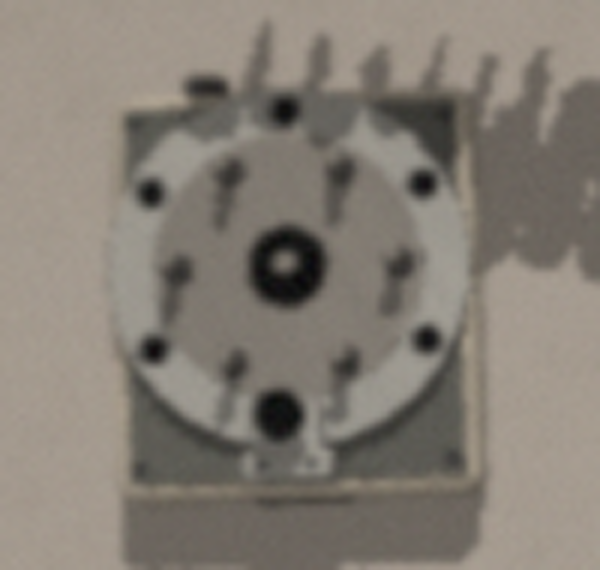

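View pics/z0c.png

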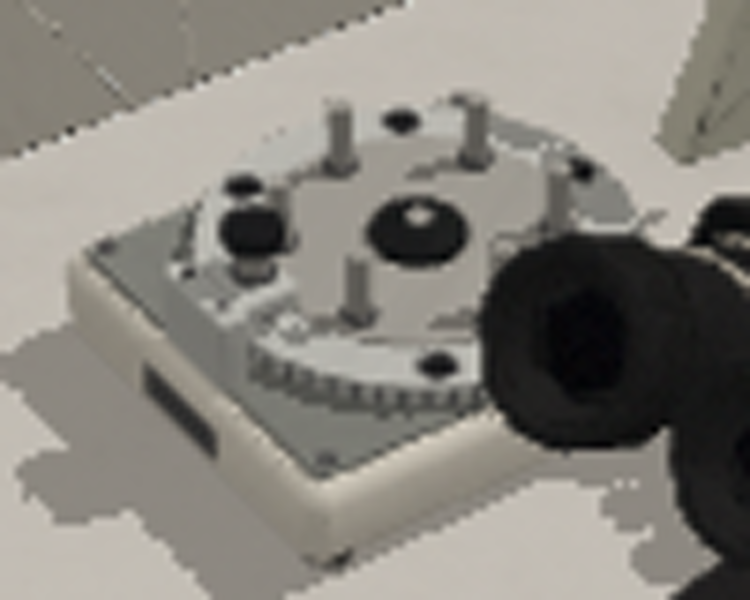

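```bash
python3 - <<'E'
from h import *
from scipy.optimize import least_squares
off=np.array([205,110]);f=lambda l:(np.array(l,float)+.5)/6-.5+off
dots=f([(285,110),(151,192),(153,350),(427,340),(423,183)]); da=np.radians([0,60,120,240,300])
hub=f([(286,260)]); pl=f([(278,414)])
K,D,T=cal('top')
# scene zoom 7.5
g=lambda l:(np.array(l,float)+.5)/7.5-.5+np.array([255,115])
spl=g([(252,225)]); sdots=g([(402,121),(243,186),(438,365),(580,170)]) # identify later
shub=g([(418,215)])
def pts(p):
    x,y,w,r=p[:4]
    c=np.array([x,y,0])
    P=lambda rr,a,z:c+np.array([rr*np.cos(a+w),rr*np.sin(a+w),z])
    return P
def res(p):
    P=pts(p); r=p[3]
    e=[proj('top',[P(r,a,.060) for a in da])-dots, (proj('top',[P(0,0,.071)])-hub), proj('top',[P(.078,np.pi,.103)])-pl,
       (proj('scene',[P(.078,np.pi,.103)])-spl)]
    return np.vstack(e).ravel()
s=least_squares(res,[.56,.27,0,.077]); print(s.x,np.degrees(s.x[2])); print(np.round(s.fun.reshape(-1,2),1))
P=pts(s.x)
print('scene dots pred',[(k*60,((proj('scene',[P(s.x[3],k*np.pi/3,.06)])[0]-[255,115])*7.5).round()) for k in range(6)], (proj('scene',[P(0,0,.071)])[0]-[255,115])*7.5)
im=cv2.imread('pics/top0.png');im=cv2.resize(im[110:205,205:305],(600,570))
im2=cv2.imread('pics/scene0.png');im2=cv2.resize(im2[115:195,255:355],(750,600))
for k in range(6):
  for z in(.06,.093):
    q=P(.055,np.pi/6+k*np.pi/3,z)
    a=(proj('top',[q])[0]-off)*6; cv2.circle(im,tuple(int(v) for v in a),3,(0,0,255) if z<.07 else (0,255,0),-1)
    a=(proj('scene',[q])[0]-[255,115])*7.5; cv2.circle(im2,tuple(int(v) for v in a),3,(0,0,255)if z<.07 else (0,255,0),-1)
cv2.imwrite('pics/c1.png',im);cv2.imwrite('pics/c2.png',im2)
d=np.load('top0.npy')
for uv in (hub[0],pl[0]):
  u,v=np.round(uv).astype(int); print(dep('top',uv,d[v,u]))
for n,uv,z in (('top',(225,249),.058),('top',(257,246),.02),('top',(331,229),.111),('scene',(288,215),.1),('top',(404,233),.086)): print(at_z(n,uv,z))
E
```

```text
[0.60857149 0.25328594 0.00647225 0.07828151] 0.370832518869036
[[ 0.1  0.1]
 [-0.1  0.2]
 [ 0.1 -0. ]
 [ 0.1 -0. ]
 [ 0.1  0. ]
 [-0.1  0.4]
 [ 0.  -0.1]
 [ 0.3 -0.7]]
scene dots pred [(0, array([577., 166.])), (60, array([401., 116.])), (120, array([241., 182.])), (180, array([253., 305.])), (240, array([437., 361.])), (300, array([601., 288.]))] [418.6566902  211.79042705]
[0.6096056  0.25271181 0.07194628]
[0.53032539 0.25277861 0.10315066]
[0.33079284 0.33976575 0.058     ]
[0.33529511 0.25150025 0.02      ]
[0.38089597 0.02952352 0.111     ]
[0.37710056 0.01932661 0.1       ]
[ 0.36294323 -0.17991716  0.086     ]
```

View pics/c1.png

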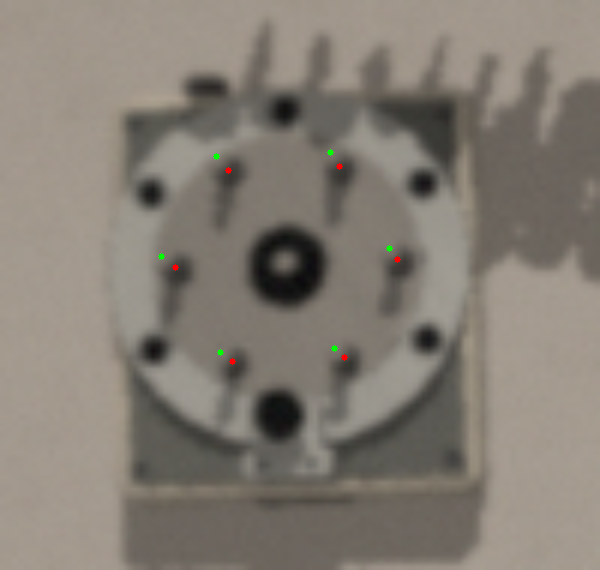

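View pics/c2.png

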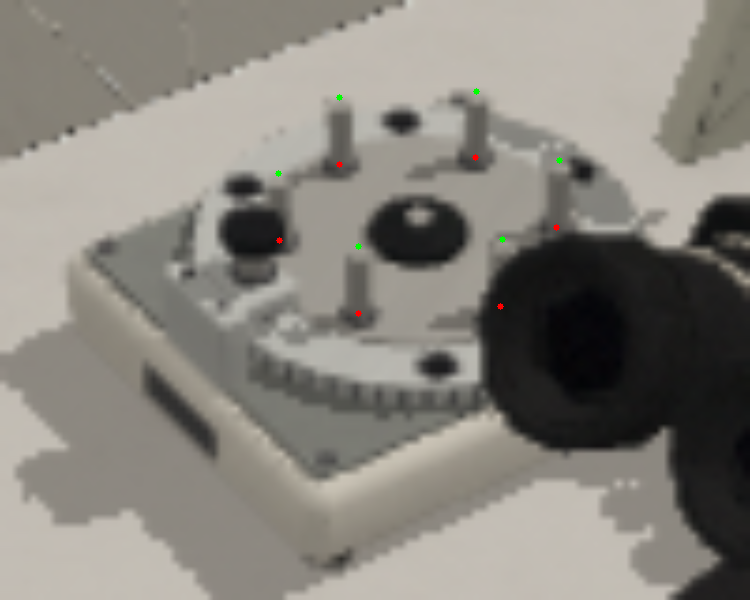

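```bash
cat >> h.py <<'E'
from scipy.spatial.transform import Rotation as Ro
C=np.array([.6086,.2533]); W=.0065
def tool():
    s=env.get_state(); q=s['orientation']; R=Ro.from_quat([q[1],q[2],q[3],q[0]]).as_matrix(); return s,np.array(s['tcp_pos']),R
def target(th,r,z,flip=0):
    a=np.radians(th)+W; P=np.array([C[0]+r*np.cos(a),C[1]+r*np.sin(a),z])
    zz=np.array([np.cos(a),np.sin(a),0])*(-1 if flip else 1); x=np.array([0,0,-1.]); return P,np.column_stack([x,np.cross(zz,x),zz])
def rel(P,Rt,p,R):
    return np.r_[Ro.from_matrix(R.T@Rt).as_rotvec(),R.T@(P-p)]
def status():
    s,p,R=tool(); d=p[:2]-C; a=np.degrees(np.arctan2(d[1],d[0])-W); ja=np.degrees(np.arctan2(R[1,2],R[0,2])-W)
    print('t',round(s['clock'],2),'tcp',np.round(p,4),'polar r %.4f th %.1f jaw %.1f'%(np.hypot(*d),a,ja),'F',np.round(s['wrist_force'],1),'gap',round(s['finger_gap'],3),'j',np.round(s['joint_pos'],2))
    return s,p,R
def rows(ths,r,z,flip=0,g=0):
    s,p,R=status()
    for t in ths: 
        print(t,[float(v) for v in np.round(rel(*target(t,r,z,flip),p,R),4)]+[g])
E
python3 - <<'E'
from h import *
s,p,R=status(); print(np.round(R,3))
for f in(0,1): print(np.round(rel(*target(60,.055,.2,f),p,R),3))
E
```

```text
t 1.1 tcp [0.1466 0.556  0.2423] polar r 0.5524 th 146.4 jaw 74.9 F [-0.1  0.2 -0.2] gap 0.085 j [ 1.17  0.31  0.05  1.3  -0.    1.43]
[[ 0.    -0.967  0.255]
 [ 0.     0.255  0.967]
 [-1.    -0.     0.   ]]
[ 0.259  0.     0.     0.042 -0.538 -0.122]
[-2.882 -0.     0.     0.042 -0.538 -0.122]
```

step_arm([
  [[0.1,0,0,0.0,-0.05,-0.01,0],[0.25,0,0,0.0,-0.1,-0.02,0],[0.26,0,0,0.0,-0.15,-0.035,0],[0.26,0,0,0.0,-0.2,-0.045,0],[0.26,0,0,0.0,-0.25,-0.057,0],[0.26,0,0,0.0,-0.3,-0.068,0],[0.26,0,0,0.01,-0.35,-0.08,0],[0.26,0,0,0.02,-0.4,-0.09,0],[0.26,0,0,0.03,-0.44,-0.1,0],[0.26,0,0,0.04,-0.48,-0.11,0],[0.26,0,0,0.042,-0.52,-0.118,0],[0.26,0,0,0.042,-0.538,-0.122,0]],
])

```text
clock: 2.3
tcp_pos: [0.6386, 0.2981, 0.1985]
orientation: [0.612, -0.354, 0.612, 0.354]
wrist_force: [-0.1, 0.4, 0.4]
finger_gap: 0.0001
```

```bash
python3 - <<'E'
from h import *
rows([60],.055,.14)
E
```

```text
t 2.3 tcp [0.6386 0.2981 0.1985] polar r 0.0540 th 55.8 jaw 59.8 F [-0.1  0.4  0.4] gap 0.0 j [ 0.32  0.59  0.37  1.35 -0.    0.84]
60 [-0.0042, -0.0011, -0.0002, 0.0585, 0.0039, 0.0012, 0]
```

step_arm([
  [[0,0,0,0.03,0.004,0.001,0],[0,0,0,0.05,0.004,0.001,0],[0,0,0,0.058,0.004,0.001,0],[0,0,0,0.058,0.004,0.001,0]],
])

```text
clock: 2.7
tcp_pos: [0.6346, 0.3007, 0.139]
orientation: [0.611, -0.354, 0.613, 0.354]
wrist_force: [-0.2, -0.7, -0.7]
finger_gap: 0.0
```

```bash
python3 - <<'E'
from h import *
rows([60],.055,.085)
for n,b in (('top',(110,205,205,305)),('scene',(95,195,245,370))):
    im,d=env.read_camera(n); im=im[b[0]:b[1],b[2]:b[3],::-1]; cv2.imwrite(f'pics/{n}1.png',cv2.resize(im,None,fx=6,fy=6,interpolation=2))
print(proj('scene',[[.6362,.3008,.129]]))
E
```

```text
t 2.7 tcp [0.6346 0.3007 0.139 ] polar r 0.0541 th 60.8 jaw 59.8 F [-0.2 -0.7 -0.7] gap 0.0 j [ 0.33  0.61  0.25  1.22 -0.    0.85]
60 [-0.0041, -0.0034, -0.0023, 0.054, -0.0009, 0.0011, 0]
[[309.49285088 116.14743826]]
```

View pics/scene1.png

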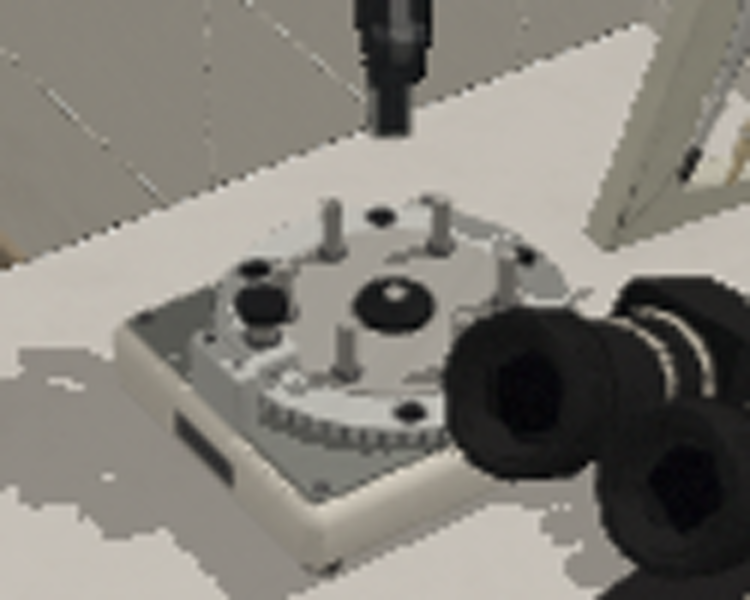

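View pics/top1.png

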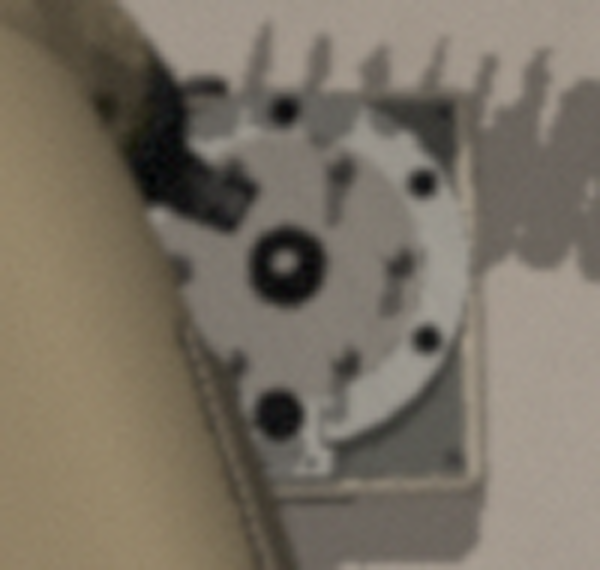

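step_arm([
  [[0,0,0,0.025,-0.001,0.001,0],[0,0,0,0.04,-0.001,0.001,0],[0,0,0,0.05,-0.001,0.001,0],[0,0,0,0.054,-0.001,0.001,0],[0,0,0,0.054,-0.001,0.001,0]],
])

```text
clock: 3.3
tcp_pos: [0.6374, 0.3018, 0.088]
orientation: [0.612, -0.355, 0.612, 0.354]
wrist_force: [-1.0, 0.2, 0.3]
finger_gap: -0.0002
```

```bash
python3 - <<'E'
from h import *
rows(range(60,40,-1),.055,.085)
E
```

```text
t 3.3 tcp [0.6374 0.3018 0.088 ] polar r 0.0564 th 58.9 jaw 59.8 F [-1.   0.2  0.3] gap -0.0 j [ 0.33  0.64  0.18  1.11 -0.    0.85]
60 [-0.0036, 0.0001, 0.0009, 0.003, 0.0011, -0.0014, 0]
59 [0.0139, 0.0002, 0.0009, 0.003, 0.0001, -0.0014, 0]
58 [0.0313, 0.0002, 0.0009, 0.003, -0.0009, -0.0015, 0]
57 [0.0488, 0.0002, 0.0009, 0.003, -0.0018, -0.0015, 0]
56 [0.0662, 0.0002, 0.0009, 0.003, -0.0028, -0.0016, 0]
55 [0.0837, 0.0002, 0.0009, 0.003, -0.0037, -0.0016, 0]
54 [0.1011, 0.0002, 0.0009, 0.003, -0.0047, -0.0017, 0]
53 [0.1186, 0.0002, 0.0009, 0.003, -0.0057, -0.0018, 0]
52 [0.136, 0.0002, 0.0009, 0.003, -0.0066, -0.0019, 0]
51 [0.1535, 0.0002, 0.0009, 0.003, -0.0076, -0.0021, 0]
50 [0.1709, 0.0002, 0.0009, 0.003, -0.0085, -0.0022, 0]
49 [0.1884, 0.0002, 0.0009, 0.003, -0.0094, -0.0024, 0]
48 [0.2059, 0.0002, 0.0009, 0.003, -0.0104, -0.0026, 0]
47 [0.2233, 0.0003, 0.0009, 0.003, -0.0113, -0.0028, 0]
46 [0.2408, 0.0003, 0.0009, 0.003, -0.0123, -0.003, 0]
45 [0.2582, 0.0003, 0.0009, 0.003, -0.0132, -0.0033, 0]
44 [0.2757, 0.0003, 0.0009, 0.003, -0.0141, -0.0035, 0]
43 [0.2931, 0.0003, 0.0009, 0.003, -0.015, -0.0038, 0]
42 [0.3106, 0.0003, 0.0009, 0.003, -0.016, -0.0041, 0]
41 [0.328, 0.0003, 0.0009, 0.003, -0.0169, -0.0044, 0]
```

step_arm([
  [[0.07,0,0,0.003,-0.003,-0.0016,0],[0.14,0,0,0.003,-0.006,-0.002,0],[0.18,0,0,0.003,-0.009,-0.0022,0],[0.2,0,0,0.003,-0.0095,-0.0024,0]],
])

```text
clock: 3.7
tcp_pos: [0.6452, 0.2955, 0.0864]
orientation: [0.645, -0.291, 0.643, 0.291]
wrist_force: [-0.9, 3.0, 1.2]
finger_gap: -0.0001
```

```bash
python3 - <<'E'
from h import *
rows(range(50,38,-1),.055,.085)
E
```

```text
t 3.7 tcp [0.6452 0.2955 0.0864] polar r 0.0558 th 48.7 jaw 48.3 F [-0.9  3.   1.2] gap -0.0 j [0.32 0.65 0.19 1.11 0.   1.04]
50 [-0.03, 0.0024, 0.0013, 0.0014, 0.0012, -0.0009, 0]
49 [-0.0126, 0.0025, 0.0012, 0.0014, 0.0003, -0.0008, 0]
48 [0.0049, 0.0025, 0.0012, 0.0014, -0.0007, -0.0008, 0]
47 [0.0223, 0.0025, 0.0012, 0.0014, -0.0016, -0.0009, 0]
46 [0.0398, 0.0025, 0.0012, 0.0014, -0.0026, -0.0009, 0]
45 [0.0572, 0.0025, 0.0012, 0.0014, -0.0036, -0.0009, 0]
44 [0.0747, 0.0025, 0.0011, 0.0015, -0.0045, -0.001, 0]
43 [0.0921, 0.0025, 0.0011, 0.0015, -0.0055, -0.0011, 0]
42 [0.1096, 0.0025, 0.0011, 0.0015, -0.0064, -0.0012, 0]
41 [0.1271, 0.0025, 0.0011, 0.0015, -0.0074, -0.0013, 0]
40 [0.1445, 0.0025, 0.001, 0.0015, -0.0083, -0.0014, 0]
39 [0.162, 0.0026, 0.001, 0.0015, -0.0093, -0.0016, 0]
```

step_arm([
  [[0.02,0,0,0.001,-0.001,-0.0008,0],[0.02,0,0,0.001,-0.001,-0.0008,0]],
])

```text
clock: 3.9
tcp_pos: [0.6456, 0.2951, 0.0864]
orientation: [0.649, -0.285, 0.646, 0.285]
wrist_force: [-1.1, 3.5, 1.3]
finger_gap: 0.0001
```

```bash
python3 - <<'E'
from h import *
status()
E
```

```text
t 3.9 tcp [0.6456 0.2951 0.0864] polar r 0.0559 th 48.1 jaw 47.2 F [-1.1  3.5  1.3] gap 0.0 j [0.32 0.64 0.19 1.11 0.   1.06]
```

step_arm([
  [[0.02,0,0,0.001,-0.0015,-0.0008,0],[0.02,0,0,0.001,-0.0015,-0.0008,0]],
])

```text
clock: 4.1
tcp_pos: [0.6462, 0.2939, 0.0859]
orientation: [0.652, -0.278, 0.648, 0.279]
wrist_force: [-1.5, 4.0, 2.5]
finger_gap: 0.0004
```

```bash
python3 - <<'E'
from h import *
status()
E
```

```text
t 4.1 tcp [0.6462 0.2939 0.0859] polar r 0.0554 th 46.8 jaw 46.0 F [-1.5  4.   2.5] gap 0.0 j [0.31 0.64 0.18 1.11 0.   1.07]
```

step_arm([
  [[0.03,0,0,0.0005,-0.002,-0.0005,0],[0.03,0,0,0.0005,-0.002,-0.0005,0]],
])

```text
clock: 4.3
tcp_pos: [0.6474, 0.2921, 0.0856]
orientation: [0.656, -0.268, 0.652, 0.269]
wrist_force: [-2.2, 3.8, 2.0]
finger_gap: 0.0001
```

```bash
python3 - <<'E'
from h import *
rows(range(46,30,-2),.055,.085)
E
```

```text
t 4.3 tcp [0.6474 0.2921 0.0856] polar r 0.0549 th 44.6 jaw 44.2 F [-2.2  3.8  2. ] gap 0.0 j [0.31 0.65 0.18 1.1  0.   1.1 ]
46 [-0.0309, 0.0056, 0.0008, 0.0006, 0.0014, 0.0001, 0]
44 [0.004, 0.0056, 0.0007, 0.0006, -0.0006, 0.0001, 0]
42 [0.0389, 0.0056, 0.0006, 0.0006, -0.0025, 0.0001, 0]
40 [0.0738, 0.0056, 0.0005, 0.0006, -0.0044, -0.0, 0]
38 [0.1087, 0.0056, 0.0004, 0.0006, -0.0063, -0.0002, 0]
36 [0.1436, 0.0056, 0.0003, 0.0006, -0.0082, -0.0005, 0]
34 [0.1785, 0.0057, 0.0002, 0.0006, -0.0101, -0.0008, 0]
32 [0.2134, 0.0057, 0.0001, 0.0006, -0.012, -0.0011, 0]
```

step_arm([
  [[0.04,0,0,0.0005,-0.0025,0,0],[0.074,0,0,0.0005,-0.0044,0,0],[0.11,0,0,0.0005,-0.0063,-0.0002,0],[0.144,0,0,0.0005,-0.0082,-0.0005,0],[0.18,0,0,0.0005,-0.0101,-0.0008,0],[0.213,0,0,0.0005,-0.012,-0.0011,0],[0.248,0,0,0.0005,-0.0138,-0.0016,0]],
])

```text
clock: 5.0
tcp_pos: [0.6556, 0.2805, 0.0847]
orientation: [0.684, -0.184, 0.681, 0.185]
wrist_force: [-1.3, 1.3, 2.7]
finger_gap: -0.0004
```

```bash
python3 - <<'E'
from h import *
rows(range(30,2,-2),.055,.085)
E
```

```text
t 5.0 tcp [0.6556 0.2805 0.0847] polar r 0.0543 th 29.7 jaw 29.9 F [-1.3  1.3  2.7] gap -0.0 j [0.29 0.65 0.2  1.11 0.   1.33]
30 [-0.0015, 0.0041, -0.0004, -0.0003, 0.0003, 0.0007, 0]
28 [0.0334, 0.0041, -0.0004, -0.0003, -0.0016, 0.0007, 0]
26 [0.0683, 0.0041, -0.0005, -0.0003, -0.0035, 0.0006, 0]
24 [0.1032, 0.0041, -0.0006, -0.0003, -0.0054, 0.0004, 0]
22 [0.1381, 0.0041, -0.0006, -0.0003, -0.0073, 0.0002, 0]
20 [0.173, 0.0041, -0.0007, -0.0003, -0.0092, -0.0001, 0]
18 [0.2079, 0.0041, -0.0008, -0.0003, -0.0111, -0.0005, 0]
16 [0.2428, 0.0041, -0.0009, -0.0003, -0.013, -0.0009, 0]
14 [0.2778, 0.0041, -0.0009, -0.0003, -0.0148, -0.0014, 0]
12 [0.3127, 0.004, -0.001, -0.0003, -0.0167, -0.002, 0]
10 [0.3476, 0.004, -0.0011, -0.0003, -0.0185, -0.0026, 0]
8 [0.3825, 0.004, -0.0011, -0.0003, -0.0203, -0.0033, 0]
6 [0.4174, 0.004, -0.0012, -0.0003, -0.022, -0.004, 0]
4 [0.4523, 0.004, -0.0013, -0.0003, -0.0238, -0.0048, 0]
```

step_arm([
  [[0.07,0,0,0,-0.0035,0.0006,0],[0.138,0,0,0,-0.0073,0.0002,0],[0.208,0,0,0,-0.0111,-0.0005,0],[0.278,0,0,0,-0.0148,-0.0014,0],[0.348,0,0,0,-0.0185,-0.0026,0],[0.417,0,0,0,-0.022,-0.004,0],[0.417,0,0,0,-0.022,-0.004,0]],
])

```text
clock: 5.7
tcp_pos: [0.6635, 0.2578, 0.084]
orientation: [0.707, -0.039, 0.705, 0.039]
wrist_force: [-0.2, -0.4, 0.3]
finger_gap: 0.0001
```

```bash
python3 - <<'E'
from h import *
rows(range(4,-22,-2),.055,.085)
for n,b in (('top',(110,205,205,305)),('scene',(95,195,245,370))):
    im,d=env.read_camera(n); im=im[b[0]:b[1],b[2]:b[3],::-1]; cv2.imwrite(f'pics/{n}2.png',cv2.resize(im,None,fx=6,fy=6,interpolation=2))
E
```

```text
t 5.7 tcp [0.6635 0.2578 0.084 ] polar r 0.0551 th 4.3 jaw 5.9 F [-0.2 -0.4  0.3] gap 0.0 j [ 0.26  0.65  0.19  1.11 -0.    1.72]
4 [0.0335, 0.003, -0.0001, -0.001, -0.0003, -0.0001, 0]
2 [0.0684, 0.003, -0.0002, -0.001, -0.0022, -0.0002, 0]
0 [0.1033, 0.003, -0.0002, -0.001, -0.0041, -0.0004, 0]
-2 [0.1382, 0.0029, -0.0003, -0.001, -0.006, -0.0006, 0]
-4 [0.1731, 0.0029, -0.0003, -0.001, -0.0079, -0.0009, 0]
-6 [0.208, 0.0029, -0.0004, -0.001, -0.0098, -0.0013, 0]
-8 [0.2429, 0.0029, -0.0004, -0.001, -0.0117, -0.0017, 0]
-10 [0.2778, 0.0029, -0.0005, -0.001, -0.0135, -0.0022, 0]
-12 [0.3127, 0.0029, -0.0005, -0.001, -0.0154, -0.0027, 0]
-14 [0.3476, 0.0029, -0.0006, -0.001, -0.0172, -0.0034, 0]
-16 [0.3825, 0.0029, -0.0006, -0.001, -0.019, -0.0041, 0]
-18 [0.4174, 0.0029, -0.0007, -0.001, -0.0207, -0.0048, 0]
-20 [0.4524, 0.0029, -0.0007, -0.001, -0.0225, -0.0056, 0]
```

View pics/scene2.png

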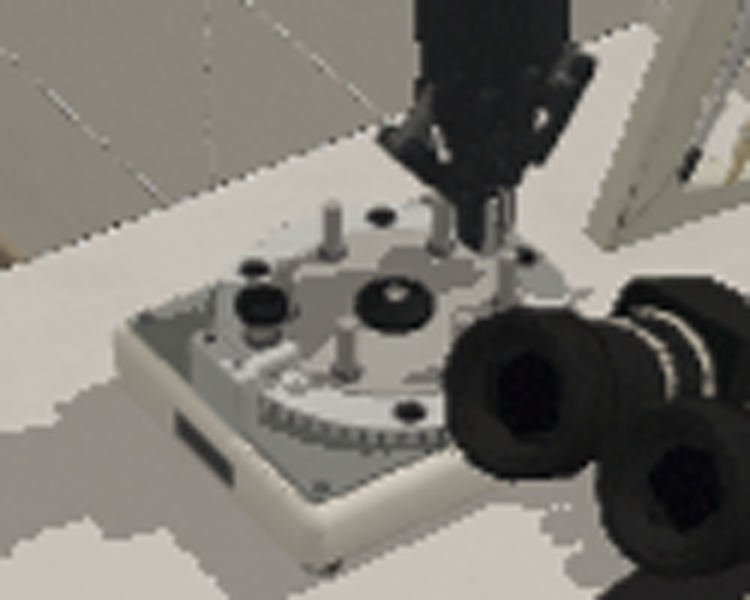

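The pins stand at the click angles again, with the finger in the slot at 0°, so the turret has gone one click clockwise. I'll probe for the next one.

step_arm([
  [[0.07,0,0,-0.001,-0.002,-0.0002,0],[0.14,0,0,-0.001,-0.006,-0.0006,0],[0.2,0,0,-0.001,-0.0098,-0.0013,0],[0.24,0,0,-0.001,-0.0115,-0.0017,0],[0.25,0,0,-0.001,-0.012,-0.0018,0]],
])

```text
clock: 6.3
tcp_pos: [0.6629, 0.2461, 0.0851]
orientation: [0.706, 0.049, 0.704, -0.048]
wrist_force: [1.3, -0.5, -1.0]
finger_gap: -0.0
```

```bash
python3 - <<'E'
from h import *
rows(range(-9,-22,-1),.055,.085)
E
```

```text
t 6.3 tcp [0.6629 0.2461 0.0851] polar r 0.0548 th -7.9 jaw -8.2 F [ 1.3 -0.5 -1. ] gap -0.0 j [ 0.24  0.64  0.18  1.1  -0.    1.95]
-9 [0.0132, 0.0028, -0.0011, 0.0001, -0.0011, 0.0002, 0]
-10 [0.0306, 0.0027, -0.0011, 0.0001, -0.002, 0.0002, 0]
-11 [0.0481, 0.0027, -0.0011, 0.0001, -0.003, 0.0002, 0]
-12 [0.0655, 0.0027, -0.0012, 0.0001, -0.004, 0.0001, 0]
-13 [0.083, 0.0027, -0.0012, 0.0001, -0.0049, 0.0, 0]
-14 [0.1004, 0.0027, -0.0012, 0.0001, -0.0059, -0.0001, 0]
-15 [0.1179, 0.0027, -0.0012, 0.0001, -0.0068, -0.0002, 0]
-16 [0.1353, 0.0027, -0.0013, 0.0001, -0.0078, -0.0003, 0]
-17 [0.1528, 0.0027, -0.0013, 0.0001, -0.0087, -0.0004, 0]
-18 [0.1702, 0.0027, -0.0013, 0.0001, -0.0097, -0.0006, 0]
-19 [0.1877, 0.0027, -0.0013, 0.0001, -0.0106, -0.0008, 0]
-20 [0.2051, 0.0026, -0.0014, 0.0001, -0.0116, -0.0009, 0]
-21 [0.2226, 0.0026, -0.0014, 0.0001, -0.0125, -0.0011, 0]
```

step_arm([
  [[0.05,0,0,0,-0.002,0,0],[0.05,0,0,0,-0.003,0,0],[0.05,0,0,0,-0.003,0,0]],
])

```text
clock: 6.6
tcp_pos: [0.6625, 0.2431, 0.085]
orientation: [0.705, 0.066, 0.703, -0.065]
wrist_force: [0.3, 1.0, -0.0]
finger_gap: 0.0001
```

```bash
python3 - <<'E'
from h import *
status()
E
```

```text
t 6.6 tcp [0.6625 0.2431 0.085 ] polar r 0.0548 th -11.1 jaw -11.0 F [ 0.3  1.  -0. ] gap 0.0 j [ 0.24  0.64  0.17  1.1  -0.    1.99]
```

step_arm([
  [[0.018,0,0,0,-0.001,0,0],[0.018,0,0,0,-0.001,0,0]],
])

```text
clock: 6.8
tcp_pos: [0.6623, 0.2423, 0.085]
orientation: [0.704, 0.072, 0.702, -0.071]
wrist_force: [-0.1, 0.3, -0.9]
finger_gap: -0.0002
```

```bash
python3 - <<'E'
from h import *
status()
E
```

```text
t 6.8 tcp [0.6623 0.2423 0.085 ] polar r 0.0548 th -12.0 jaw -12.0 F [-0.1  0.3 -0.9] gap -0.0 j [0.24 0.64 0.17 1.1  0.   2.01]
```

step_arm([
  [[0.018,0,0,0,-0.001,0,0],[0.018,0,0,0,-0.001,0,0]],
])

```text
clock: 7.0
tcp_pos: [0.6623, 0.2418, 0.085]
orientation: [0.704, 0.079, 0.702, -0.077]
wrist_force: [1.3, 2.5, -0.5]
finger_gap: -0.0
```

step_arm([
  [[0.018,0,0,0,-0.001,0,0],[0.018,0,0,0,-0.001,0,0]],
])

```text
clock: 7.2
tcp_pos: [0.6624, 0.2413, 0.0851]
orientation: [0.703, 0.086, 0.701, -0.083]
wrist_force: [0.9, 3.4, -1.7]
finger_gap: -0.0001
```

step_arm([
  [[0.018,0,0,0,-0.001,0,0],[0.018,0,0,0,-0.001,0,0]],
])

```text
clock: 7.4
tcp_pos: [0.6622, 0.2405, 0.085]
orientation: [0.703, 0.092, 0.7, -0.09]
wrist_force: [1.3, 2.7, -2.5]
finger_gap: 0.0
```

step_arm([
  [[0.018,0,0,0,-0.0012,0,0],[0.018,0,0,0,-0.0012,0,0]],
])

```text
clock: 7.6
tcp_pos: [0.6618, 0.2392, 0.085]
orientation: [0.702, 0.099, 0.699, -0.096]
wrist_force: [0.7, 3.3, -0.2]
finger_gap: 0.0
```

step_arm([
  [[0.036,0,0,0,-0.002,0,0],[0.036,0,0,0,-0.002,0,0]],
])

```text
clock: 7.8
tcp_pos: [0.6611, 0.2371, 0.085]
orientation: [0.7, 0.112, 0.697, -0.109]
wrist_force: [1.2, 3.0, -1.0]
finger_gap: 0.0001
```

```bash
python3 - <<'E'
from h import *
rows(range(-16,-60,-2),.055,.085)
E
```

```text
t 7.8 tcp [0.6611 0.2371 0.085 ] polar r 0.0549 th -17.5 jaw -18.3 F [ 1.2  3.  -1. ] gap 0.0 j [0.23 0.63 0.16 1.09 0.   2.11]
-16 [-0.0406, 0.0028, -0.0038, 0.0001, 0.0014, 0.0, 0]
-18 [-0.0057, 0.0028, -0.0038, 0.0, -0.0005, 0.0001, 0]
-20 [0.0292, 0.0027, -0.0039, 0.0, -0.0024, 0.0, 0]
-22 [0.0641, 0.0026, -0.0039, 0.0, -0.0043, -0.0001, 0]
-24 [0.099, 0.0026, -0.004, 0.0, -0.0062, -0.0002, 0]
-26 [0.1339, 0.0025, -0.004, 0.0, -0.0081, -0.0004, 0]
-28 [0.1688, 0.0024, -0.0041, 0.0, -0.01, -0.0007, 0]
-30 [0.2037, 0.0024, -0.0041, -0.0, -0.0119, -0.0011, 0]
-32 [0.2386, 0.0023, -0.0042, -0.0, -0.0138, -0.0015, 0]
-34 [0.2735, 0.0022, -0.0042, -0.0, -0.0157, -0.002, 0]
-36 [0.3084, 0.0021, -0.0042, -0.0, -0.0175, -0.0025, 0]
-38 [0.3433, 0.0021, -0.0043, -0.0, -0.0193, -0.0032, 0]
-40 [0.3782, 0.002, -0.0043, -0.0, -0.0211, -0.0038, 0]
-42 [0.4131, 0.0019, -0.0044, -0.0001, -0.0229, -0.0046, 0]
-44 [0.448, 0.0018, -0.0044, -0.0001, -0.0246, -0.0054, 0]
-46 [0.483, 0.0018, -0.0044, -0.0001, -0.0263, -0.0062, 0]
-48 [0.5179, 0.0017, -0.0045, -0.0001, -0.028, -0.0072, 0]
-50 [0.5528, 0.0016, -0.0045, -0.0001, -0.0297, -0.0081, 0]
-52 [0.5877, 0.0015, -0.0045, -0.0001, -0.0313, -0.0092, 0]
-54 [0.6226, 0.0015, -0.0046, -0.0001, -0.0329, -0.0103, 0]
-56 [0.6575, 0.0014, -0.0046, -0.0001, -0.0344, -0.0114, 0]
-58 [0.6924, 0.0013, -0.0046, -0.0001, -0.0359, -0.0126, 0]
```

step_arm([
  [[0.064,0,0,0,-0.0043,0,0],[0.134,0,0,0,-0.008,-0.0004,0],[0.204,0,0,0,-0.012,-0.001,0],[0.274,0,0,0,-0.0157,-0.002,0],[0.343,0,0,0,-0.0193,-0.0032,0],[0.413,0,0,0,-0.023,-0.0046,0],[0.483,0,0,0,-0.0263,-0.0062,0],[0.55,0,0,0,-0.0297,-0.0081,0],[0.62,0,0,0,-0.033,-0.0103,0],[0.65,0,0,0,-0.0344,-0.0114,0],[0.65,0,0,0,-0.0344,-0.0114,0]],
])

```text
clock: 8.9
tcp_pos: [0.6392, 0.2072, 0.0849]
orientation: [0.627, 0.329, 0.626, -0.326]
wrist_force: [0.9, -0.3, 0.3]
finger_gap: -0.0004
```

```bash
python3 - <<'E'
from h import *
rows(range(-60,-80,-2),.055,.085)
for n,b in (('top',(110,205,205,305)),('scene',(95,195,245,370))):
    im,d=env.read_camera(n); im=im[b[0]:b[1],b[2]:b[3],::-1]; cv2.imwrite(f'pics/{n}3.png',cv2.resize(im,None,fx=6,fy=6,interpolation=2))
E
```

```text
t 8.9 tcp [0.6392 0.2072 0.0849] polar r 0.0554 th -56.8 jaw -55.6 F [ 0.9 -0.3  0.3] gap -0.0 j [0.19 0.58 0.06 1.05 0.   2.73]
-60 [0.0776, 0.0002, -0.0036, -0.0001, -0.0031, -0.0005, 0]
-62 [0.1125, 0.0001, -0.0036, -0.0001, -0.005, -0.0007, 0]
-64 [0.1474, 0.0, -0.0036, -0.0001, -0.0069, -0.001, 0]
-66 [0.1823, -0.0, -0.0036, -0.0001, -0.0088, -0.0013, 0]
-68 [0.2172, -0.0001, -0.0036, -0.0001, -0.0107, -0.0017, 0]
-70 [0.2521, -0.0002, -0.0036, -0.0001, -0.0125, -0.0021, 0]
-72 [0.287, -0.0002, -0.0036, -0.0001, -0.0144, -0.0026, 0]
-74 [0.3219, -0.0003, -0.0036, -0.0001, -0.0162, -0.0032, 0]
-76 [0.3568, -0.0003, -0.0036, -0.0001, -0.018, -0.0038, 0]
-78 [0.3918, -0.0004, -0.0036, -0.0002, -0.0198, -0.0045, 0]
```

View pics/scene3.png

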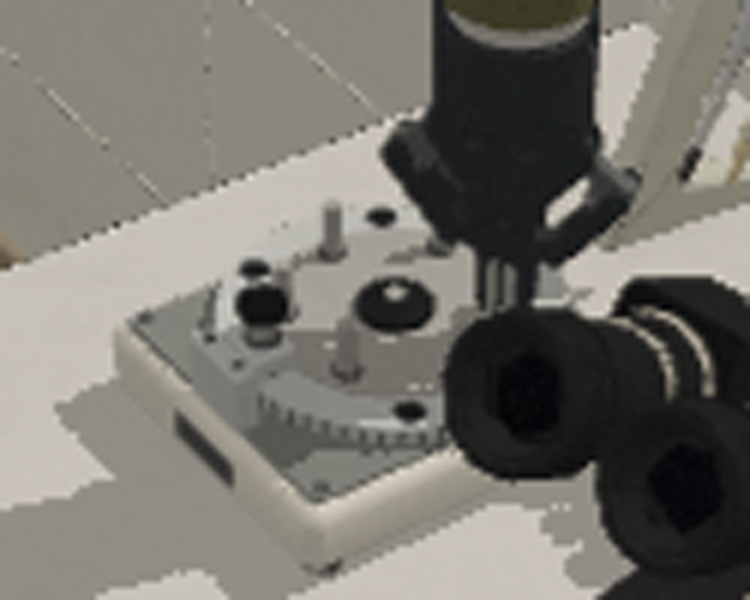

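View pics/top3.png

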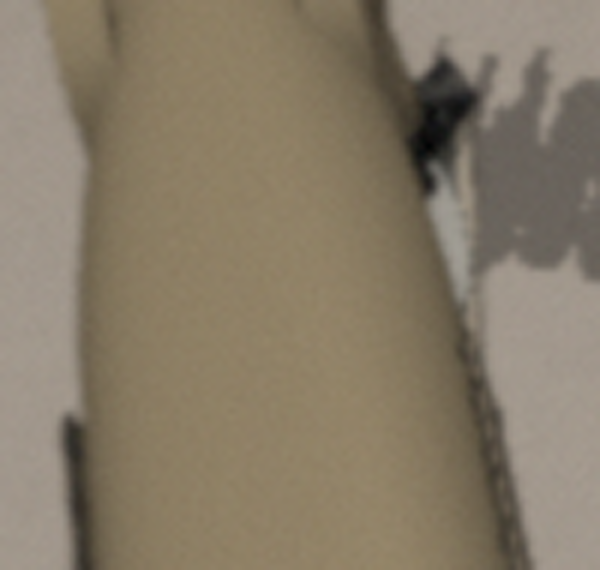

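Two clean clicks clockwise means it started at the third click and should now be at the stop. I'll confirm that with a gentle probe.

step_arm([
  [[0.11,0,0,0,-0.005,-0.0007,0],[0.18,0,0,0,-0.0088,-0.0013,0],[0.24,0,0,0,-0.0122,-0.002,0],[0.25,0,0,0,-0.0125,-0.0021,0],[0.25,0,0,0,-0.0125,-0.0021,0]],
])

```text
clock: 9.5
tcp_pos: [0.6283, 0.2022, 0.0849]
orientation: [0.582, 0.404, 0.581, -0.401]
wrist_force: [-0.2, 0.1, -0.6]
finger_gap: 0.0
```

step_arm([
  [[0.018,0,0,0,-0.001,0,0],[0.018,0,0,0,-0.001,0,0]],
])

```text
clock: 9.7
tcp_pos: [0.6275, 0.2018, 0.0849]
orientation: [0.579, 0.409, 0.577, -0.406]
wrist_force: [-0.7, -0.3, -0.1]
finger_gap: -0.0
```

step_arm([
  [[0.018,0,0,0,-0.001,0,0],[0.018,0,0,0,-0.001,0,0]],
])

```text
clock: 9.9
tcp_pos: [0.6264, 0.2015, 0.0849]
orientation: [0.575, 0.414, 0.573, -0.411]
wrist_force: [-0.5, -0.8, -0.1]
finger_gap: 0.0002
```

step_arm([
  [[0.018,0,0,0,-0.001,0,0],[0.018,0,0,0,-0.001,0,0]],
])

```text
clock: 10.1
tcp_pos: [0.6253, 0.2012, 0.0849]
orientation: [0.571, 0.419, 0.57, -0.417]
wrist_force: [0.1, 0.2, 0.1]
finger_gap: -0.0001
```

step_arm([
  [[0,0,0,0,-0.001,0,0],[0,0,0,0,-0.001,0,0]],
])

```text
clock: 10.3
tcp_pos: [0.6243, 0.2008, 0.0849]
orientation: [0.571, 0.419, 0.57, -0.417]
wrist_force: [-0.7, 0.5, 0.5]
finger_gap: -0.0002
```

step_arm([
  [[0,0,0,0,-0.0008,0,0],[0,0,0,0,-0.0008,0,0]],
])

```text
clock: 10.5
tcp_pos: [0.6238, 0.2007, 0.0849]
orientation: [0.571, 0.42, 0.57, -0.417]
wrist_force: [1.5, 0.6, -1.3]
finger_gap: -0.0002
```

step_arm([
  [[0,0,0,0,-0.0008,0,0],[0,0,0,0,-0.0008,0,0]],
])

```text
clock: 10.7
tcp_pos: [0.6236, 0.2007, 0.085]
orientation: [0.571, 0.42, 0.569, -0.416]
wrist_force: [2.1, 1.8, -2.6]
finger_gap: -0.0
```

step_arm([
  [[0,0,0,0,-0.0008,0,0],[0,0,0,0,-0.0008,0,0]],
])

```text
clock: 10.9
tcp_pos: [0.6233, 0.2007, 0.085]
orientation: [0.571, 0.42, 0.569, -0.416]
wrist_force: [2.9, 1.6, -2.7]
finger_gap: 0.0002
```

step_arm([
  [[0,0,0,0,-0.0018,0,0],[0,0,0,0,-0.0018,0,0]],
])

```text
clock: 11.1
tcp_pos: [0.6225, 0.2005, 0.0851]
orientation: [0.572, 0.421, 0.569, -0.415]
wrist_force: [6.2, 3.6, -3.4]
finger_gap: 0.0
```

step_arm([
  [[0,0,0,0,-0.002,0,0],[0,0,0,0,-0.002,0,0],[0,0,0,0,-0.002,0,0]],
])

```text
clock: 11.4
tcp_pos: [0.6223, 0.2005, 0.0852]
orientation: [0.573, 0.422, 0.568, -0.414]
wrist_force: [8.2, 3.9, -5.5]
finger_gap: 0.0001
```

Force rose to about 10.6 N with no motion, where the earlier clicks gave way at 3–4 N, so this is the stop. Now three clicks anticlockwise.

```bash
python3 - <<'E'
from h import *
rows(range(-72,-27,4),.055,.085)
E
```

```text
t 11.4 tcp [0.6223 0.2005 0.0852] polar r 0.0546 th -75.8 jaw -72.9 F [ 8.2  3.9 -5.5] gap 0.0 j [ 0.19  0.53 -0.01  1.01  0.    3.02]
-72 [-0.0149, -0.0015, -0.0128, 0.0003, 0.0036, 0.0005, 0]
-68 [-0.0847, -0.0011, -0.0129, 0.0003, 0.0074, 0.0003, 0]
-64 [-0.1545, -0.0006, -0.0129, 0.0004, 0.0113, -0.0002, 0]
-60 [-0.2243, -0.0002, -0.0129, 0.0004, 0.015, -0.0009, 0]
-56 [-0.2941, 0.0003, -0.0129, 0.0005, 0.0187, -0.0019, 0]
-52 [-0.3639, 0.0007, -0.0129, 0.0005, 0.0224, -0.0031, 0]
-48 [-0.4338, 0.0012, -0.0129, 0.0006, 0.0259, -0.0046, 0]
-44 [-0.5036, 0.0016, -0.0129, 0.0006, 0.0293, -0.0063, 0]
-40 [-0.5734, 0.0021, -0.0129, 0.0007, 0.0326, -0.0083, 0]
-36 [-0.6432, 0.0026, -0.0129, 0.0007, 0.0358, -0.0105, 0]
-32 [-0.713, 0.003, -0.0128, 0.0008, 0.0388, -0.0129, 0]
-28 [-0.7828, 0.0035, -0.0128, 0.0008, 0.0416, -0.0155, 0]
```

step_arm([
  [[-0.015,0,-0.012,0,0.0036,0.0005,0],[-0.085,0,-0.013,0,0.0074,0.0003,0],[-0.155,0,-0.013,0,0.0113,-0.0002,0],[-0.224,0,-0.013,0,0.015,-0.0009,0],[-0.294,0,-0.013,0,0.0187,-0.0019,0],[-0.364,0,-0.013,0,0.0224,-0.0031,0],[-0.4,0,-0.013,0.0005,0.0242,-0.0038,0],[-0.434,0,-0.013,0.0005,0.0259,-0.0046,0],[-0.47,0,-0.013,0.0005,0.0276,-0.0054,0],[-0.504,0,-0.013,0.0005,0.0293,-0.0063,0]],
])

```text
clock: 12.4
tcp_pos: [0.6469, 0.2143, 0.0848]
orientation: [0.656, 0.261, 0.657, -0.264]
wrist_force: [-1.6, -2.6, 1.5]
finger_gap: 0.0001
```

```bash
python3 - <<'E'
from h import *
rows(range(-44,-2,3),.055,.085)
E
```

```text
t 12.4 tcp [0.6469 0.2143 0.0848] polar r 0.0547 th -45.9 jaw -43.9 F [-1.6 -2.6  1.5] gap 0.0 j [ 0.2   0.6   0.1   1.08 -0.    2.53]
-44 [0.0018, 0.0007, 0.0047, -0.0002, 0.0018, 0.0004, 0]
-41 [-0.0505, 0.0006, 0.0047, -0.0002, 0.0047, 0.0003, 0]
-38 [-0.1029, 0.0005, 0.0047, -0.0002, 0.0076, 0.0001, 0]
-35 [-0.1552, 0.0004, 0.0047, -0.0002, 0.0104, -0.0003, 0]
-32 [-0.2076, 0.0002, 0.0047, -0.0002, 0.0132, -0.0008, 0]
-29 [-0.26, 0.0001, 0.0047, -0.0003, 0.016, -0.0015, 0]
-26 [-0.3123, -0.0, 0.0048, -0.0003, 0.0188, -0.0023, 0]
-23 [-0.3647, -0.0001, 0.0048, -0.0003, 0.0215, -0.0033, 0]
-20 [-0.417, -0.0003, 0.0048, -0.0003, 0.0242, -0.0044, 0]
-17 [-0.4694, -0.0004, 0.0048, -0.0003, 0.0268, -0.0056, 0]
-14 [-0.5218, -0.0005, 0.0048, -0.0003, 0.0293, -0.007, 0]
-11 [-0.5741, -0.0006, 0.0048, -0.0003, 0.0318, -0.0085, 0]
-8 [-0.6265, -0.0008, 0.0048, -0.0003, 0.0342, -0.0101, 0]
-5 [-0.6788, -0.0009, 0.0047, -0.0004, 0.0364, -0.0118, 0]
```

step_arm([
  [[-0.05,0,0.005,0,0.0047,0.0003,0],[-0.103,0,0.005,0,0.0076,0.0001,0],[-0.155,0,0.005,0,0.0104,-0.0003,0],[-0.208,0,0.005,0,0.0132,-0.0008,0],[-0.26,0,0.005,0,0.016,-0.0015,0],[-0.312,0,0.005,0,0.0188,-0.0023,0],[-0.365,0,0.005,0,0.0215,-0.0033,0],[-0.417,0,0.005,0,0.0242,-0.0044,0],[-0.47,0,0.005,0,0.0268,-0.0056,0],[-0.522,0,0.005,0,0.0293,-0.007,0],[-0.574,0,0.005,0,0.0318,-0.0085,0],[-0.627,0,0.005,0,0.0342,-0.0101,0]],
])

```text
clock: 13.6
tcp_pos: [0.6621, 0.2455, 0.0845]
orientation: [0.705, 0.046, 0.707, -0.046]
wrist_force: [0.3, 0.3, 0.4]
finger_gap: 0.0001
```

```bash
python3 - <<'E'
from h import *
rows(range(-6,36,3),.055,.085)
for n,b in (('scene',(95,195,245,370)),):
    im,d=env.read_camera(n); im=im[b[0]:b[1],b[2]:b[3],::-1]; cv2.imwrite(f'pics/{n}4.png',cv2.resize(im,None,fx=6,fy=6,interpolation=2))
E
```

```text
t 13.6 tcp [0.6621 0.2455 0.0845] polar r 0.0541 th -8.7 jaw -7.8 F [0.3 0.3 0.4] gap 0.0 j [0.24 0.65 0.18 1.11 0.   1.94]
-6 [-0.0322, -0.0029, 0.001, -0.0005, 0.0025, 0.0009, 0]
-3 [-0.0845, -0.003, 0.001, -0.0005, 0.0054, 0.0007, 0]
0 [-0.1369, -0.003, 0.0009, -0.0005, 0.0083, 0.0004, 0]
3 [-0.1893, -0.003, 0.0008, -0.0005, 0.0111, -0.0001, 0]
6 [-0.2416, -0.003, 0.0007, -0.0005, 0.0139, -0.0007, 0]
9 [-0.294, -0.003, 0.0007, -0.0005, 0.0167, -0.0015, 0]
12 [-0.3463, -0.0031, 0.0006, -0.0005, 0.0194, -0.0024, 0]
15 [-0.3987, -0.0031, 0.0005, -0.0005, 0.0221, -0.0034, 0]
18 [-0.4511, -0.0031, 0.0004, -0.0005, 0.0247, -0.0046, 0]
21 [-0.5034, -0.0031, 0.0003, -0.0005, 0.0273, -0.0059, 0]
24 [-0.5558, -0.0031, 0.0003, -0.0005, 0.0298, -0.0074, 0]
27 [-0.6081, -0.0031, 0.0002, -0.0005, 0.0322, -0.009, 0]
30 [-0.6605, -0.0032, 0.0001, -0.0005, 0.0345, -0.0107, 0]
33 [-0.7129, -0.0032, 0.0, -0.0005, 0.0367, -0.0125, 0]
```

View pics/scene4.png

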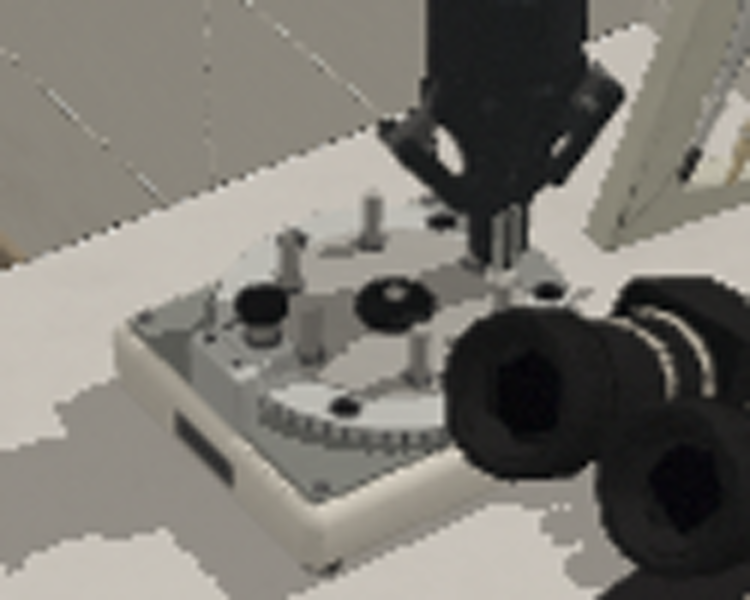

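step_arm([
  [[-0.085,0,0,0,0.0054,0.0007,0],[-0.137,0,0,0,0.0083,0.0004,0],[-0.19,0,0,0,0.0111,0,0],[-0.19,0,0,0,0.0111,0,0]],
])

```text
clock: 14.05
tcp_pos: [0.6627, 0.257, 0.0843]
orientation: [0.705, -0.022, 0.708, 0.022]
wrist_force: [-0.6, -0.2, 0.1]
finger_gap: 0.0002
```

```bash
python3 - <<'E'
from h import *
rows(range(3,42,3),.055,.085)
for n,b in (('scene',(95,195,245,370)),):
    im,d=env.read_camera(n); im=im[b[0]:b[1],b[2]:b[3],::-1]; cv2.imwrite(f'pics/{n}5.png',cv2.resize(im,None,fx=6,fy=6,interpolation=2))
E
```

```text
t 14.05 tcp [0.6627 0.257  0.0843] polar r 0.0543 th 3.5 jaw 3.2 F [-0.6 -0.2  0.1] gap 0.0 j [0.26 0.66 0.2  1.12 0.   1.77]
3 [0.003, -0.0047, 0.0008, -0.0007, -0.0005, 0.0007, 0]
6 [-0.0494, -0.0048, 0.0007, -0.0007, 0.0024, 0.0007, 0]
9 [-0.1017, -0.0048, 0.0005, -0.0007, 0.0053, 0.0004, 0]
12 [-0.1541, -0.0048, 0.0004, -0.0007, 0.0081, 0.0001, 0]
15 [-0.2064, -0.0048, 0.0003, -0.0007, 0.011, -0.0004, 0]
18 [-0.2588, -0.0048, 0.0002, -0.0007, 0.0138, -0.0011, 0]
21 [-0.3112, -0.0048, 0.0, -0.0007, 0.0165, -0.0019, 0]
24 [-0.3635, -0.0048, -0.0001, -0.0007, 0.0192, -0.0029, 0]
27 [-0.4159, -0.0048, -0.0002, -0.0007, 0.0219, -0.004, 0]
30 [-0.4682, -0.0048, -0.0003, -0.0007, 0.0245, -0.0052, 0]
33 [-0.5206, -0.0048, -0.0005, -0.0007, 0.027, -0.0066, 0]
36 [-0.573, -0.0048, -0.0006, -0.0007, 0.0295, -0.0081, 0]
39 [-0.6253, -0.0048, -0.0007, -0.0007, 0.0319, -0.0097, 0]
```

View pics/scene5.png

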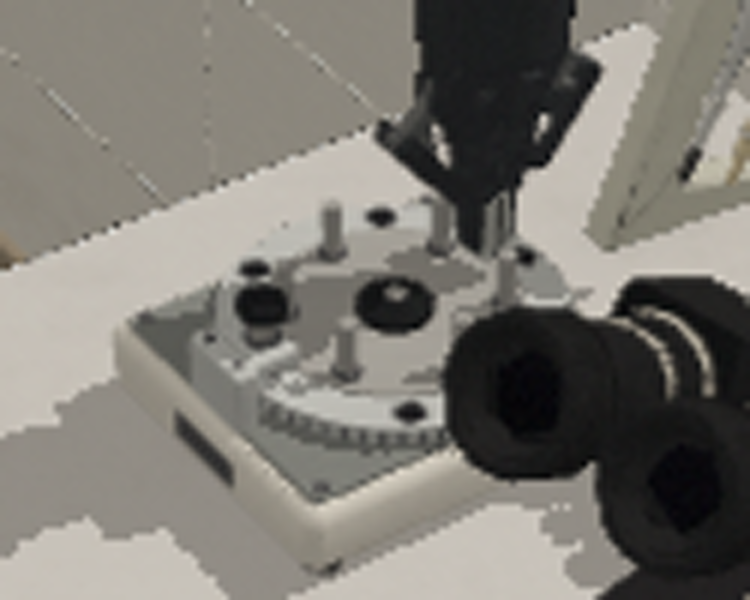

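The snap is complete: the pins are back at the click angles with the finger in the 0° slot. That is click 1 of 3; now click 2.

step_arm([
  [[-0.05,0,0,0,0.0024,0.0007,0],[-0.102,0,0,0,0.0053,0.0004,0],[-0.154,0,0,0,0.0081,0.0001,0],[-0.206,0,0,0,0.011,-0.0004,0],[-0.259,0,0,0,0.0138,-0.0011,0],[-0.311,0,0,0,0.0165,-0.0019,0],[-0.364,0,0,0,0.0192,-0.0029,0],[-0.416,0,0,0,0.0219,-0.004,0],[-0.468,0,0,0,0.0245,-0.0052,0],[-0.52,0,0,0,0.027,-0.0066,0],[-0.573,0,0,0,0.0295,-0.0081,0]],
])

```text
clock: 15.2
tcp_pos: [0.6538, 0.2849, 0.0844]
orientation: [0.671, -0.22, 0.673, 0.22]
wrist_force: [3.2, -0.4, -1.1]
finger_gap: 0.0002
```

```bash
python3 - <<'E'
from h import *
rows(range(36,70,3),.055,.085)
E
```

```text
t 15.2 tcp [0.6538 0.2849 0.0844] polar r 0.0551 th 34.6 jaw 35.9 F [ 3.2 -0.4 -1.1] gap 0.0 j [ 0.3   0.66  0.21  1.12 -0.    1.24]
36 [-0.0018, -0.0039, -0.0002, -0.0006, 0.0014, -0.0001, 0]
39 [-0.0541, -0.0039, -0.0003, -0.0006, 0.0043, -0.0002, 0]
42 [-0.1065, -0.0039, -0.0004, -0.0006, 0.0071, -0.0004, 0]
45 [-0.1589, -0.0039, -0.0005, -0.0006, 0.01, -0.0008, 0]
48 [-0.2112, -0.0039, -0.0006, -0.0006, 0.0128, -0.0013, 0]
51 [-0.2636, -0.0039, -0.0007, -0.0006, 0.0156, -0.002, 0]
54 [-0.3159, -0.0038, -0.0008, -0.0006, 0.0184, -0.0028, 0]
57 [-0.3683, -0.0038, -0.0009, -0.0006, 0.0211, -0.0038, 0]
60 [-0.4207, -0.0038, -0.001, -0.0006, 0.0237, -0.0049, 0]
63 [-0.473, -0.0038, -0.0011, -0.0005, 0.0263, -0.0061, 0]
66 [-0.5254, -0.0038, -0.0012, -0.0005, 0.0289, -0.0075, 0]
69 [-0.5777, -0.0037, -0.0013, -0.0005, 0.0313, -0.009, 0]
```

step_arm([
  [[-0.054,0,0,0,0.0043,-0.0002,0],[-0.107,0,0,0,0.0071,-0.0004,0],[-0.159,0,0,0,0.01,-0.0008,0],[-0.211,0,0,0,0.0128,-0.0013,0],[-0.264,0,0,0,0.0156,-0.002,0],[-0.316,0,0,0,0.0184,-0.0028,0],[-0.4,0,0,0,0.0225,-0.0044,0],[-0.45,0,0,0,0.0252,-0.0055,0],[-0.45,0,0,0,0.0252,-0.0055,0],[-0.45,0,0,0,0.0252,-0.0055,0]],
])

```text
clock: 16.2
tcp_pos: [0.6343, 0.3016, 0.0844]
orientation: [0.605, -0.364, 0.608, 0.364]
wrist_force: [0.1, -1.3, -0.4]
finger_gap: 0.0001
```

```bash
python3 - <<'E'
from h import *
rows(range(63,100,3),.055,.085)
for n,b in (('scene',(95,195,245,370)),):
    im,d=env.read_camera(n); im=im[b[0]:b[1],b[2]:b[3],::-1]; cv2.imwrite(f'pics/{n}6.png',cv2.resize(im,None,fx=6,fy=6,interpolation=2))
E
```

```text
t 16.2 tcp [0.6343 0.3016 0.0844] polar r 0.0548 th 61.6 jaw 61.6 F [ 0.1 -1.3 -0.4] gap 0.0 j [ 0.33  0.64  0.17  1.11 -0.    0.82]
63 [-0.0252, -0.0039, -0.0021, -0.0006, 0.0013, 0.0002, 0]
66 [-0.0776, -0.0039, -0.0022, -0.0006, 0.0042, 0.0001, 0]
69 [-0.1299, -0.0038, -0.0023, -0.0005, 0.0071, -0.0002, 0]
72 [-0.1823, -0.0038, -0.0024, -0.0005, 0.0099, -0.0007, 0]
75 [-0.2346, -0.0037, -0.0025, -0.0005, 0.0127, -0.0013, 0]
78 [-0.287, -0.0037, -0.0026, -0.0005, 0.0155, -0.002, 0]
81 [-0.3394, -0.0036, -0.0027, -0.0005, 0.0182, -0.0029, 0]
84 [-0.3917, -0.0035, -0.0028, -0.0005, 0.0209, -0.0039, 0]
87 [-0.4441, -0.0035, -0.0029, -0.0005, 0.0236, -0.0051, 0]
90 [-0.4964, -0.0034, -0.0029, -0.0005, 0.0261, -0.0064, 0]
93 [-0.5488, -0.0033, -0.003, -0.0005, 0.0286, -0.0078, 0]
96 [-0.6012, -0.0032, -0.0031, -0.0005, 0.031, -0.0094, 0]
99 [-0.6535, -0.0032, -0.0032, -0.0005, 0.0334, -0.0111, 0]
```

View pics/scene6.png

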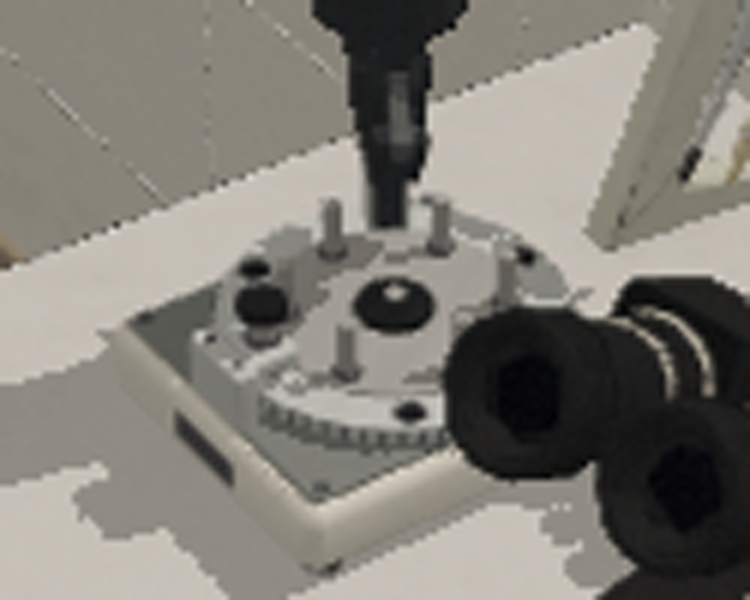

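Click 2 is done, with the finger in the 60° slot between two seated pins. Click 3 next.

step_arm([
  [[-0.078,0,0,0,0.0042,0.0001,0],[-0.13,0,0,0,0.0071,-0.0002,0],[-0.182,0,0,0,0.0099,-0.0007,0],[-0.235,0,0,0,0.0127,-0.0013,0],[-0.287,0,0,0,0.0155,-0.002,0],[-0.34,0,0,0,0.0182,-0.0029,0],[-0.39,0,0,0,0.0209,-0.0039,0],[-0.444,0,0,0,0.0236,-0.0051,0],[-0.496,0,0,0,0.0261,-0.0064,0],[-0.55,0,0,0,0.0286,-0.0078,0]],
])

```text
clock: 17.25
tcp_pos: [0.6068, 0.3085, 0.0847]
orientation: [-0.484, 0.515, -0.485, -0.515]
wrist_force: [2.4, 1.8, -1.8]
finger_gap: 0.0001
```

```bash
python3 - <<'E'
from h import *
rows(range(93,124,3),.055,.085)
E
```

```text
t 17.25 tcp [0.6068 0.3085 0.0847] polar r 0.0552 th 91.5 jaw 93.1 F [ 2.4  1.8 -1.8] gap 0.0 j [ 0.35  0.6   0.09  1.07 -0.    0.29]
93 [0.002, -0.0013, -0.0014, -0.0003, 0.0014, -0.0002, 0]
96 [-0.0504, -0.0013, -0.0014, -0.0003, 0.0043, -0.0003, 0]
99 [-0.1027, -0.0013, -0.0015, -0.0003, 0.0072, -0.0005, 0]
102 [-0.1551, -0.0012, -0.0015, -0.0003, 0.01, -0.0008, 0]
105 [-0.2074, -0.0012, -0.0015, -0.0003, 0.0128, -0.0014, 0]
108 [-0.2598, -0.0012, -0.0016, -0.0003, 0.0156, -0.002, 0]
111 [-0.3122, -0.0011, -0.0016, -0.0003, 0.0184, -0.0028, 0]
114 [-0.3645, -0.0011, -0.0016, -0.0003, 0.0211, -0.0038, 0]
117 [-0.4169, -0.001, -0.0017, -0.0003, 0.0238, -0.0049, 0]
120 [-0.4692, -0.001, -0.0017, -0.0003, 0.0264, -0.0061, 0]
123 [-0.5216, -0.001, -0.0017, -0.0003, 0.0289, -0.0075, 0]
```

step_arm([
  [[-0.05,0,0,0,0.0043,-0.0003,0],[-0.103,0,0,0,0.0072,-0.0005,0],[-0.155,0,0,0,0.01,-0.0008,0],[-0.207,0,0,0,0.0128,-0.0014,0],[-0.26,0,0,0,0.0156,-0.002,0],[-0.312,0,0,0,0.0184,-0.0028,0],[-0.38,0,0,0,0.0216,-0.004,0],[-0.42,0,0,0,0.0238,-0.0049,0],[-0.42,0,0,0,0.0238,-0.0049,0],[-0.42,0,0,0,0.0238,-0.0049,0]],
])

```text
clock: 18.25
tcp_pos: [0.5835, 0.302, 0.0848]
orientation: [0.366, -0.604, 0.368, 0.604]
wrist_force: [0.5, 0.2, -0.0]
finger_gap: 0.0004
```

```bash
python3 - <<'E'
from h import *
s,p,R=status()
for n,b in (('scene',(95,195,245,370)),):
    im,d=env.read_camera(n); im=im[b[0]:b[1],b[2]:b[3],::-1]; cv2.imwrite(f'pics/{n}7.png',cv2.resize(im,None,fx=6,fy=6,interpolation=2))
a=W; Pp=C-.078*np.array([np.cos(a),np.sin(a)]); print(Pp)
for z in (.085,.13): print(R.T@(np.r_[C+.055*np.array([np.cos(np.radians(120)),np.sin(np.radians(120))]),z]-p))
for z in (.13,.12): print(R.T@(np.r_[Pp,z]-p))
E
```

```text
t 18.25 tcp [0.5835 0.302  0.0848] polar r 0.0548 th 116.9 jaw 117.1 F [ 0.5  0.2 -0. ] gap 0.0 j [ 0.36  0.55  0.02  1.04 -0.   -0.12]
[0.53060165 0.252793  ]
[-0.00019501  0.00261913  0.00014861]
[-0.04519493  0.00269686  0.00011491]
[-0.04506463  0.06969744 -0.01933488]
[-0.03506465  0.06968016 -0.01932739]
```

View pics/scene7.png

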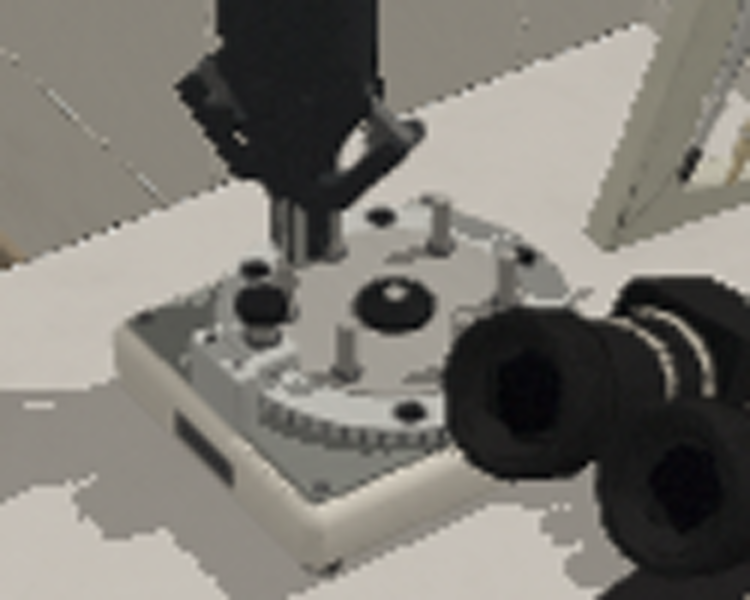

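step_arm([
  [[0,0,0,-0.025,0,0,0],[0,0,0,-0.05,0,0,0],[0,0,0,-0.05,0.03,-0.008,0],[0,0,0,-0.05,0.06,-0.017,0],[0,0,0,-0.045,0.0697,-0.0193,0],[0,0,0,-0.042,0.0697,-0.0193,0],[0,0,0,-0.042,0.0697,-0.0193,0]],
])

```text
clock: 19.0
tcp_pos: [0.531, 0.2529, 0.1267]
orientation: [0.367, -0.604, 0.368, 0.604]
wrist_force: [-0.2, -0.4, -0.7]
finger_gap: -0.0001
```

```bash
python3 - <<'E'
from h import *
s,p,R=status()
for n,b in (('scene',(95,195,245,370)),):
    im,d=env.read_camera(n); im=im[b[0]:b[1],b[2]:b[3],::-1]; cv2.imwrite(f'pics/{n}8.png',cv2.resize(im,None,fx=6,fy=6,interpolation=2))
print(R.T@(np.array([.5306,.2528,.118])-p))
E
```

```text
t 19.0 tcp [0.531  0.2529 0.1267] polar r 0.0776 th -180.1 jaw 117.0 F [-0.2 -0.4 -0.7] gap -0.0 j [ 0.31  0.4  -0.12  1.05 -0.   -0.17]
[8.75009953e-03 4.07673375e-04 6.53717590e-05]
```

View pics/scene8.png

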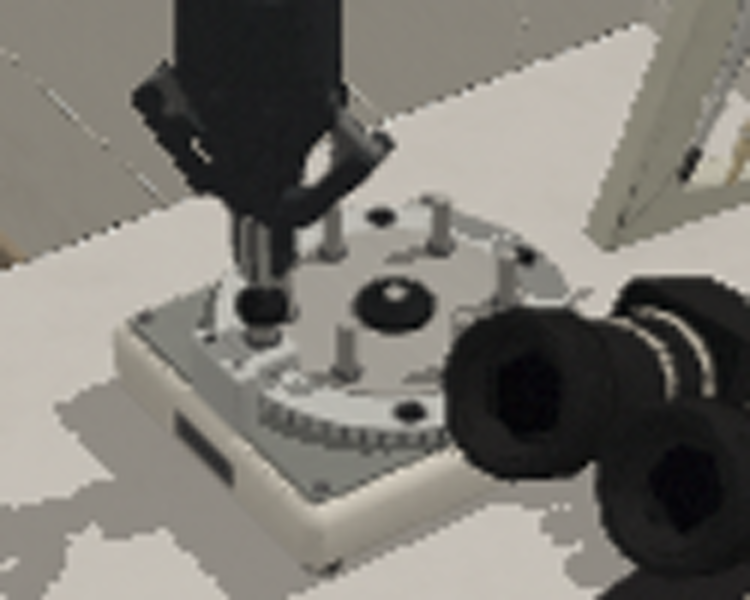

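The fingers are right above the plunger, so I'll press down in small steps.

step_arm([
  [[0,0,0,0.004,0,0,0],[0,0,0,0.008,0,0,0],[0,0,0,0.01,0,0,0],[0,0,0,0.012,0,0,0]],
])

```text
clock: 19.45
tcp_pos: [0.5313, 0.2533, 0.1143]
orientation: [0.366, -0.604, 0.368, 0.604]
wrist_force: [0.7, -0.2, 0.0]
finger_gap: 0.0001
```

step_arm([
  [[0,0,0,0.0015,0,0,0],[0,0,0,0.002,0,0,0]],
])

```text
clock: 19.65
tcp_pos: [0.5314, 0.2534, 0.1125]
orientation: [0.367, -0.604, 0.368, 0.604]
wrist_force: [-1.8, 0.4, 4.2]
finger_gap: -0.0002
```

step_arm([
  [[0,0,0,0.0015,0,0,0],[0,0,0,0.002,0,0,0]],
])

```text
clock: 19.85
tcp_pos: [0.5314, 0.2534, 0.1109]
orientation: [-0.367, 0.604, -0.368, -0.604]
wrist_force: [-1.9, -0.2, 4.5]
finger_gap: -0.0001
```

step_arm([
  [[0,0,0,0.0015,0,0,0],[0,0,0,0.002,0,0,0]],
])

```text
clock: 20.05
tcp_pos: [0.5314, 0.2534, 0.109]
orientation: [-0.367, 0.604, -0.368, -0.604]
wrist_force: [-1.5, -1.3, 4.2]
finger_gap: 0.0004
```

step_arm([
  [[0,0,0,0.0015,0,0,0],[0,0,0,0.002,0,0,0]],
])

```text
clock: 20.25
tcp_pos: [0.5314, 0.2534, 0.1068]
orientation: [-0.367, 0.604, -0.368, -0.604]
wrist_force: [-2.0, -1.0, 4.0]
finger_gap: 0.0001
```

step_arm([
  [[0,0,0,0.0015,0,0,0],[0,0,0,0.002,0,0,0]],
])

```text
clock: 20.45
tcp_pos: [0.5314, 0.2534, 0.1047]
orientation: [-0.367, 0.604, -0.368, -0.604]
wrist_force: [-2.1, -0.9, 4.0]
finger_gap: -0.0003
```

Past the blocking depth with a steady force of about 4 N, so the socket is open.

step_arm([
  [[0,0,0,0.0015,0,0,0],[0,0,0,0.003,0,0,0]],
])

```text
clock: 20.65
tcp_pos: [0.5314, 0.2534, 0.1015]
orientation: [-0.367, 0.604, -0.368, -0.604]
wrist_force: [0.0, -0.3, 5.0]
finger_gap: 0.0001
```

step_arm([
  [[0,0,0,0.001,0,0,0],[0,0,0,0.002,0,0,0]],
])

```text
clock: 20.85
tcp_pos: [0.5314, 0.2534, 0.1]
orientation: [-0.367, 0.604, -0.367, -0.604]
wrist_force: [-4.7, -1.6, 13.9]
finger_gap: 0.0001
```

step_arm([
  [[0,0,0,0.001,0,0,0],[0,0,0,0.001,0,0,0]],
])

```text
clock: 21.05
tcp_pos: [0.5314, 0.2534, 0.1]
orientation: [-0.367, 0.605, -0.367, -0.604]
wrist_force: [-3.8, -1.6, 11.6]
finger_gap: -0.0002
```

step_arm([
  [[0,0,0,0.001,0,0,0],[0,0,0,0.001,0,0,0]],
])

```text
clock: 21.25
tcp_pos: [0.5314, 0.2534, 0.1]
orientation: [-0.367, 0.605, -0.367, -0.604]
wrist_force: [-3.4, -2.0, 10.7]
finger_gap: 0.0
```

The plunger hit its hard stop at TCP 0.100, which is tip height 0.089 as predicted, so it's home. I'll retract and check.

step_arm([
  [[0,0,0,-0.02,0,0,0],[0,0,0,-0.06,0,0,0],[0,0,0,-0.1,0,0,0],[0,0,0,-0.12,0,-0.03,0],[0,0,0,-0.12,0,0.04,0],[0,0,0,-0.12,0,0.08,0],[0,0,0,-0.12,0,0.12,0],[0,0,0,-0.12,0,0.15,0],[0,0,0,-0.12,0,0.15,0]],
])

```text
clock: 22.15
tcp_pos: [0.4601, 0.3898, 0.2189]
orientation: [-0.365, 0.605, -0.366, -0.605]
wrist_force: [0.4, -0.4, -0.3]
finger_gap: -0.0
```

```bash
python3 - <<'E'
from h import *
s,p,R=status()
ims=[]
for n,b in (('top',(110,205,205,305)),('scene',(115,195,255,355))):
    im,d=env.read_camera(n); ims.append(cv2.resize(im[b[0]:b[1],b[2]:b[3],::-1],(400,360),interpolation=2))
    if n=='top':
        u,v=np.round(proj('top',[[.5306,.2528,.089]])[0]).astype(int); print(u,v,[dep('top',(u+i,v+j),d[v+j,u+i]).round(4).tolist() for i in(-1,0,1) for j in (-1,0,1)])
print(proj('scene',[[.5306,.2528,.089],[.5306,.2528,.102]]))
for t in('plunger_top',): print([(q['uv'],q['confidence']) for q in env.boxes_of('scene',t)[:2]])
cv2.imwrite('pics/end.png',np.hstack(ims))
E
```

```text
t 22.15 tcp [0.4601 0.3898 0.2189] polar r 0.2017 th 137.0 jaw 117.4 F [ 0.4 -0.4 -0.3] gap -0.0 j [ 0.57  0.37  0.08  1.27 -0.    0.09]
252 179 [[0.5334, 0.2544, 0.0915], [0.531, 0.2552, 0.0868], [0.5275, 0.2544, 0.092], [0.3927, 0.0603, 1.2915], [0.5304, 0.2516, 0.0914], [0.528, 0.2523, 0.087], [0.5333, 0.2488, 0.0907], [0.5302, 0.2486, 0.0921], [0.5274, 0.2487, 0.0914]]
[[288.61622169 147.7256315 ]
 [288.52308201 144.11966771]]
[]
```

View pics/end.png

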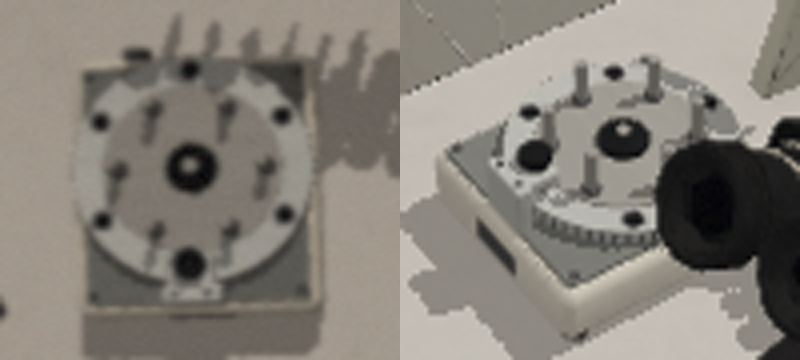

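```bash
python3 -c "
from workcell import env
print(env.hand_in(), env.get_state()['clock'])"
```

```text
the job is handed in; nothing more can be done
the job is handed in; nothing more can be done
```

I turned the turret to the third click anticlockwise from the clockwise stop, pushed the lock plunger fully home, and handed the job in at about 22 s. The hand-in gives no verdict.

- **Finding the stop:** Pushing the pins clockwise, the turret gave two free clicks at about 4 N. It then hit the stop, where the force rose to about 10.6 N with almost no movement. So it had started at its third position.
- **Turning to the wanted click:** I pushed it three clicks anticlockwise, and pictures showed the pins seated at the click angles after each one. One picture after the first click caught the turret still mid-snap; the next showed it seated.
- **Pressing the plunger:** It passed the blocking depth at a steady 4–5 N. It reached its hard stop with the fingertips at 89 mm, the stated home height, where the reading was about 15 N.
- **After retracting:** The depth picture put the plunger top at about 0.091 m, down from 0.103 m at the start; the readings scattered from 0.087 to 0.092 m. The depth camera reads about 1 mm high at the hub, so this fits fully home. The final wrist force was near zero and the arm was clear of everything.
- **Checks that failed:** The network did not find the plunger top in the last picture. I did not measure the surrounding things at the end, but the arm stayed well away from them.

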